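Put the balance's check weights away and close its draught shield

TASK

The check of the ink balance is finished. Take the stack of three steel check weights off the pan and set each one gently, upright, into the wooden block whose well fits it; then, with the pan empty, slide the clear front pane down its guides in the balance's draught shield until it sits fully home, and let go. The balance is delicate: do not knock it or press hard on it.

Things in the scene. Friction and masses are not known exactly. Their poses are not given: they have to be found in the camera images.
- weight_large: steel check weight, plain cylinder 48 mm in diameter and 35 mm high, 0.5 kg; bottom of the stack, stands on the balance's pan; origin at the centre of its underside, z up
- weight_medium: steel check weight, cylinder 36 mm in diameter and 25 mm high, 0.2 kg; stands on the large weight at the start; origin at the centre of its underside, z up
- weight_small: steel check weight, cylinder 26 mm in diameter and 24 mm high, 0.1 kg; top of the stack; origin at the centre of its underside, z up
- block_large: fixed square beech block 86 x 86 x 22 mm with a round well for the large weight in the middle of its top: 56 mm across at the floor, the mouth countersunk to 64 mm, 8 mm deep (floor 14 mm above the block's underside, felt lined); origin at the centre of its underside
- block_medium: fixed square beech block 74 x 74 x 22 mm with a round well for the medium weight: 44 mm across at the floor, mouth 52 mm, 8 mm deep (floor 14 mm above the underside); origin at the centre of its underside
- block_small: fixed square beech block 64 x 64 x 22 mm with a round well for the small weight: 34 mm across at the floor, mouth 42 mm, 8 mm deep (floor 14 mm above the underside); origin at the centre of its underside
- balance: fixed white laboratory balance, 233 mm deep (x), 186 mm wide (y), sloping display panel in front. Origin: centre of its underside; x points from the display to the back, z up. Steel pan 108 mm across, centre at x = +0.032, top 66 mm above the underside. Clear walls left, right and behind the pan, 164 mm apart inside (y), up to z = 0.130; the front is open between two card guides
- pane: clear front pane with a thin aluminium rim: 152 mm wide (its y), 5 thick (x), 70 high (z), 0.11 kg, same either way round. On the middle of its upper edge a black grip bar 50 mm long (y), 12 thick (x), 68 to 92 mm above the lower edge, to be pinched from above. Origin: middle of the lower edge. Stands in a loose slot 18 mm deep in a fixed wooden rest 54 x 168 x 30 mm; lifts straight up
- pane_seat (a point): where the middle of the pane's lower edge belongs when home: on the balance's deck, 60 mm above its underside, midway between the two upright aluminium card guides; axes as the balance. The guides at y = -0.079 and +0.079 are channels 9 mm wide (x), 70 mm high, that take the pane's side edges with 3 mm play each side; flared mouths from z = 0.070 to 0.083, some 22 mm wide at the top

How it is judged:
By the outcome, as a careful person would: the job done as asked, in the order asked, and still so for the second after the job is handed in, with the robot touching nothing.
It also fails if it takes over 120 s, if anything falls off the work surface, if the arm or the gripper's body presses on something with over 40 N, if the wrist force passes 120 N, or if a joint passes its speed limit or range.

ROBOT

A 7-joint arm with a two-finger parallel gripper is mounted at the origin on a cart in front of the work surface, level with it; the furniture and walls round the work are solid. World frame = base frame: x ahead of the robot, y to its left, z up, the work surface at z = 0. Lengths are in m, angles in degrees, forces in N, time in s.
With the tool pointing down it reaches from about 0.35 to 0.9 m from the base axis. Payload 7.2 kg.
Tool frame: the origin (TCP) lies at the very end of the fingers, on their centre line; the grasp point (between the pads) lies 19 mm behind it; z points along the fingers, y is the line along which they close (so a half turn about z gives the same grasp; the last joint's range is limited). The gripper opens to 88 mm and grips with 3 to 60 N. Pads are 20 mm wide; open, the fingers measure 115 mm over their backs; the gripper's body (75 mm by 178 mm) begins 61 mm behind the grasp point.
Start: joints at [73.155, 23.554, -0.728, 91.456, 0.321, 64.991, -4.71], TCP at [0.14, -0.609, 0.223] pointing down, gripper open.
Joint ranges: [-169.25, 169.25], [-16.82, 113.86], [-84.01, 82.57], [7.8, 145.47], [-59.2, 239.2], [7.22, 106.19], [-163.78, 163.78]. Speed limits (degrees/s): [136.94, 136.94, 172.46, 172.46, 180, 180, 180].

INTERFACE

Orientations are given as a 3x3 rotation matrix whose columns are the frame's x, y, z axes.
In Python, from rig import * gives the robot as it stands. The module is installed in compiled form; this text tells all that it offers. Calls block until the motion is done:
- move_pose(position, orientation): joint-space move of the TCP to a pose.
- servo_line(position, rot=None, rate=0.15, threshold=None): straight line of the TCP; rot=None keeps the orientation; rate is the mean speed in m/s. With threshold (N) it stops when the force on the tool has changed by that much, and returns True; else False.
- movej(angles): joint-space move.
- ungrasp() and grab(newtons=None): open the fingers fully, or close them until they stop; newtons is the grip in N (None keeps the last).
- pause(seconds).
- ik(position, orientation): joint angles nearest the present ones, or None.
- read_state(): the state.
- capture(name): name is "scene" or "side" or "wrist"; returns (picture, depth): 420x560x3 uint8, red, green, blue; 420x560 float32, m along the optical axis (not along the pixel's ray), 0 where there is no reading.
- get_calibration(name): a dict with "fov_y" (degrees; the focal length in pixels is half the picture's height over the tangent of half this angle, whatever the lens; pixels are square), "cx", "cy" (the principal point, pixels), "view" (4x4, takes a point from world to camera coordinates). Camera axes: x right, y up, looking along -z (the intrinsics and any distortion apply to the point x, -y, -z); pixel columns grow to the right and rows downward; lengths in m; the calibration is good to about 2 mm. A picture is of the moment at which its call begins: read the wrist's pose just before it. get_calibration takes no time and is no camera call; for the wrist camera it gives the pose at the moment of the call.
A pose or a line that the arm cannot do raises MotionError and nothing moves.
- close_job(): hands the job in; it is judged then, once.
The state is a dict: "clock": time; "joint_positions": joint angles; "qd": joint speeds; "tau": joint torques, N m; "ee_pos": TCP position; "tool_rot": TCP orientation; "ft_force": force on the tool from outside, world axes, zero at the start; "ft_torque": the same for the moment, N m; "opening": finger opening in m; "grasp_force": force on a finger pad.
Only numpy, scipy, OpenCV 4.12 (cv2) and the standard library are available. Lean on these libraries where they do the work, as an engineer would, in place of code of your own. Each camera call takes 0.05 s, during which the arm holds its last target. There are 200 camera calls.

## Working session

There is one attempt and no reset: what is moved stays moved. The work goes in short steps, each a Python script; the robot and the scene stay as the last script left them, time stands still between calls to the robot, and variables do not carry over. Pictures are saved under pics/ and viewed, at most 14 in all, crops included, and the job is handed in when it is done.

```bash
mkdir -p pics; cat > h.py <<'E'
from rig import *
import numpy as np, cv2
def shot(n,f=None):
    c=get_calibration(n); im,d=capture(n)
    if f: cv2.imwrite('pics/'+f,im[:,:,::-1])
    return im,d,c
def cloud(d,c):
    H,W=d.shape; f=H/2/np.tan(np.radians(c['fov_y'])/2)
    v,u=np.mgrid[:H,:W]
    P=np.stack([(u-c['cx'])/f*d,-(v-c['cy'])/f*d,-d,np.ones_like(d)],-1)
    return (P@np.linalg.inv(c['view']).T)[...,:3]
def ray(u,v,c,z):
    f=210/np.tan(np.radians(c['fov_y'])/2); M=np.linalg.inv(c['view'])
    r=M[:3,:3]@np.array([(u-c['cx'])/f,-(v-c['cy'])/f,-1]); o=M[:3,3]
    return o+r*(z-o[2])/r[2]
def R(a): # tool down, tool y axis (closing) at angle a deg from world y... closing dir = (-sin a, cos a)
    a=np.radians(a); y=np.array([-np.sin(a),np.cos(a),0]); z=np.array([0,0,-1.]); return np.stack([np.cross(y,z),y,z],1)
E
python3 - <<'E'
from h import *
for n in ('scene','side'):
    im,d,c=shot(n,n+'0.png'); print({k:(np.round(v,3).tolist()) for k,v in c.items()}, (d>0).mean())
s=read_state(); print(s['ee_pos'],s['tool_rot'],s['ft_force'],s['opening'],s['clock'])
print(get_calibration('wrist'))
E
```

```text
{'fov_y': 42.769, 'cx': 284.851, 'cy': 197.162, 'view': [[-0.686, -0.728, 0.011, 0.362], [0.413, -0.377, 0.829, -0.311], [-0.599, 0.573, 0.559, -1.315], [0.0, 0.0, 0.0, 1.0]]} 0.9961819727891157
{'fov_y': 53.478, 'cx': 280.956, 'cy': 204.612, 'view': [[0.906, 0.423, -0.007, -0.487], [-0.336, 0.729, 0.596, 0.096], [0.257, -0.538, 0.803, -1.342], [0.0, 0.0, 0.0, 1.0]]} 0.9961181972789116
[ 0.13977822 -0.60871413  0.22190841] [[ 9.74620608e-01  2.23862660e-01 -4.25350867e-04]
 [ 2.23863036e-01 -9.74619671e-01  1.35596613e-03]
 [-1.11005138e-04 -1.41677287e-03 -9.99998990e-01]] [ 0.20356938  0.38569581 -0.23083751] 0.08807685332633776 0.1
{'fov_y': 65.23883375169608, 'cx': 282.41249563642236, 'cy': 209.52487145980456, 'view': array([[ 2.24535169e-01, -9.74465729e-01, -7.07919553e-04,
        -6.24590059e-01],
       [ 9.45211873e-01,  2.17971085e-01, -2.43029053e-01,
         2.98479538e-02],
       [ 2.36977789e-01,  5.38994354e-02,  9.70018752e-01,
        -3.88753882e-01],
       [ 0.00000000e+00,  0.00000000e+00,  0.00000000e+00,
         1.00000000e+00]])}
```

View pics/scene0.png

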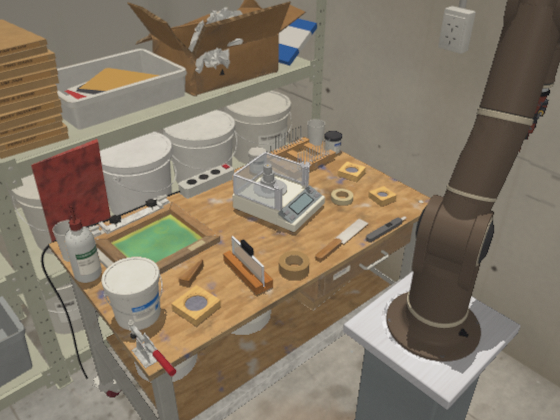

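View pics/side0.png

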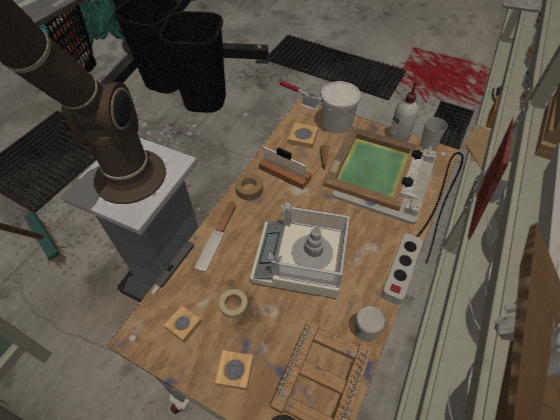

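The scene view shows the stack on the balance (270,180). The blocks are at (195,305), (352,171) and (382,196), and the pane stands in its rest at (245,262). In the side view the blocks are at (303,134), (182,323) and (235,370), the stack at (315,240) and the rest at (285,168).

```bash
python3 - <<'E'
from h import *
for n,pts in (('scene',[(195,305),(352,171),(382,196),(247,246),(268,172)]),('side',[(303,134),(235,370),(182,323),(285,153),(315,232)])):
    im,d,c=shot(n); P=cloud(d,c)
    for p in pts: print(n,p,P[p[1],p[0]].round(3), ray(*p,c,0.02).round(3))
# balance orientation hints from side: grip bar black, and balance corners
    for p in ([(287,208),(347,212),(343,292),(252,288)] if n=='side' else [(233,205),(283,229),(325,185)]): print(p,P[p[1],p[0]].round(3))
E
```

```text
scene (195, 305) [0.434 0.397 0.014] [0.428 0.4   0.02 ]
scene (352, 171) [ 0.599 -0.393  0.01 ] [ 0.588 -0.379  0.02 ]
scene (382, 196) [ 0.429 -0.346  0.009] [ 0.419 -0.332  0.02 ]
scene (247, 246) [0.44  0.219 0.101] [0.518 0.157 0.02 ]
scene (268, 172) [ 0.643 -0.036  0.131] [ 0.78  -0.157  0.02 ]
(233, 205) [0.702 0.06  0.022]
(283, 229) [ 0.529  0.006 -0.003]
(325, 185) [ 0.608 -0.264  0.002]
side (303, 134) [0.439 0.391 0.013] [0.441 0.385 0.02 ]
side (235, 370) [ 0.602 -0.39   0.011] [ 0.604 -0.392  0.02 ]
side (182, 323) [ 0.429 -0.347  0.012] [ 0.432 -0.349  0.02 ]
side (285, 153) [0.456 0.206 0.104] [0.423 0.279 0.02 ]
side (315, 232) [ 0.653 -0.044  0.147] [0.628 0.035 0.02 ]
(287, 208) [0.554 0.004 0.131]
(347, 212) [ 0.684  0.155 -0.003]
(343, 292) [ 0.762 -0.094 -0.003]
(252, 288) [ 0.54  -0.186  0.   ]
```

```bash
cat >> h.py <<'E'
def look(x,y,zt,a,h,f):
    """put wrist camera so that its axis hits (x,y,zt) with TCP height h"""
    s=read_state(); c=get_calibration('wrist'); M=np.linalg.inv(c['view'])
    Rt=s['tool_rot']; o=Rt.T@(M[:3,3]-s['ee_pos']); ax=Rt.T@(-M[:3,2])
    Q=R(a); O=Q@o; A=Q@ax; L=(zt-h-O[2])/A[2]; off=O+A*L
    move_pose([x-off[0],y-off[1],h],Q)
    return shot('wrist',f)
E
python3 - <<'E'
from h import *
for a in((0.65,-0.045,.1,180,.33,'w_bal.png'),(.515,-.37,.02,180,.33,'w_r.png'),(.44,.3,.02,180,.33,'w_l.png')):
    try:
        im,d,c=look(*a); np.savez('/tmp/'+a[-1][:-4],im=im,d=d,fov_y=c['fov_y'],cx=c['cx'],cy=c['cy'],view=c['view']); s=read_state(); print(a[-1],s['ee_pos'],s['clock'],s['joint_positions'])
    except MotionError as e: print(a,e)
ims=[cv2.imread('pics/'+n) for n in ('w_bal.png','w_r.png','w_l.png')]
E
```

```text
w_bal.png [ 0.68211825 -0.04581009  0.32984672] 3.0333 [ 17.17188269  28.85107297 -28.32712945  71.71131389  13.3748942
  82.63921855 -99.93598675]
w_r.png [ 0.56844262 -0.36733207  0.33013472] 4.3833 [ 44.90165758  27.64127431 -25.62411003  72.98468808  11.62917011
  81.88875637 -69.59712625]
w_l.png [0.49289498 0.29959595 0.32984174] 6.8333 [   4.06231345   23.53569148  -55.8284838    86.78475676   19.60475905
   80.08062061 -143.03089671]
```

View pics/w_bal.png

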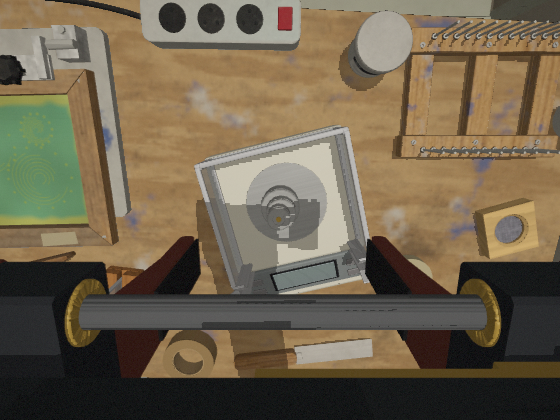

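View pics/w_r.png

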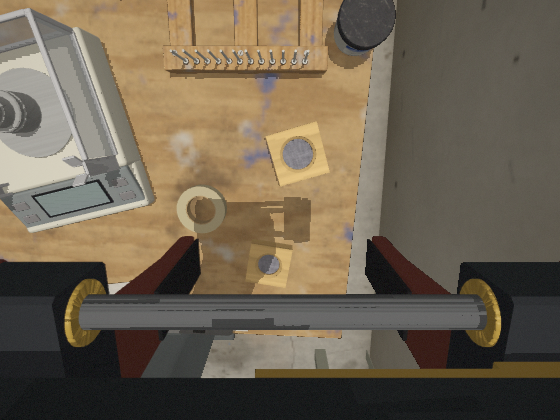

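View pics/w_l.png

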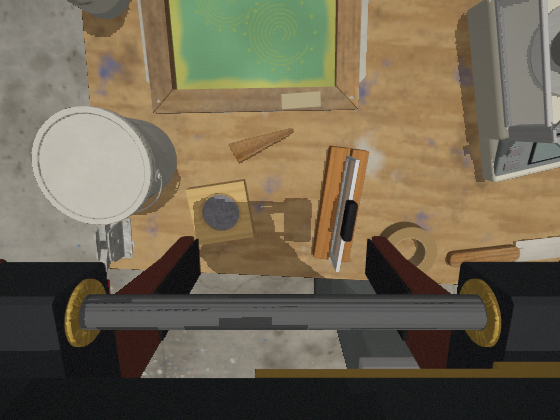

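```bash
python3 - <<'E'
from h import *
def ld(n):
    z=np.load('/tmp/%s.npz'%n); c={k:z[k] if k=='view' else float(z[k]) for k in('fov_y','cx','cy','view')}; return z['im'],z['d'],c,cloud(z['d'],c)
im,d,c,P=ld('w_bal')
u=np.mgrid[:420,:560]; 
near=np.hypot(P[...,0]-.652,P[...,1]+.045)<.07
print(np.histogram(P[...,2][near],np.arange(.05,.16,.005)))
for lo,hi in((.145,.155),(.121,.131),(.095,.106),(.062,.072)):
    m=near&(P[...,2]>lo)&(P[...,2]<hi); q=P[m]; print(lo,m.sum(),q.min(0).round(4),q.max(0).round(4),'mid',((q.min(0)+q.max(0))/2).round(4),'medz',np.median(q[:,2]).round(4))
    cnt=np.argwhere(m)[:,::-1].astype(np.float32)
    (x,y),r=cv2.minEnclosingCircle(cnt); zz=np.median(q[:,2]); a=ray(x,y,c,zz);b=ray(x+r,y,c,zz); print('   circ px',x,y,r,a.round(4),np.linalg.norm(b-a)*2)
# walls
m=(P[...,2]>.124)&(P[...,2]<.136)&(np.hypot(P[...,0]-.652,P[...,1]+.045)>.05)&(np.hypot(P[...,0]-.65,P[...,1]+.045)<.2)&(u[0]<290)
q=P[m][:,:2]; print('rim',len(q),cv2.minAreaRect((q*1000).astype(np.float32)))
im2=im.copy(); im2[m]=[255,0,0]
# felt
for n,(x0,y0,s) in (('w_l',(222,212,32)),('w_r',(299,153,32)),('w_r',(269,264,25))):
    im,d,c,P=ld(n); s2=slice(y0-s,y0+s),slice(x0-s,x0+s)
    hsv=cv2.cvtColor(im,cv2.COLOR_RGB2HSV); m=np.zeros((420,560),np.uint8); m[s2]=(hsv[s2][...,1]<70)
    m=cv2.morphologyEx(m,cv2.MORPH_OPEN,np.ones((3,3)))
    k=max(cv2.findContours(m,0,1)[0],key=cv2.contourArea); e=cv2.fitEllipse(k); C=ray(*e[0],c,.014)
    print(n,e,C.round(4),'diam',[np.linalg.norm(ray(e[0][0]+t/2,e[0][1],c,.014)-C)*2 for t in e[1]], 'z',P[y0,x0])
    im2[m>0]=[0,255,0]
# grip bar
im,d,c,P=ld('w_l'); m=(P[...,2]>.09)&(P[...,2]<.115)&(np.hypot(P[...,0]-.45,P[...,1]-.21)<.1)&(u[0]<270)
q=P[m]; print('bar',len(q),np.median(q[:,2]),q.mean(0),cv2.minAreaRect((q[:,:2]*1000).astype(np.float32)))
m=(im.max(2)<60); m[:,:330]=0;m[:,362:]=0;m[:195]=0;m[245:]=0
k=np.argwhere(m)[:,::-1]; w=np.array([ray(*p,c,.104)[:2] for p in k]); print('barcol',len(k),w.mean(0),cv2.minAreaRect((w*1000).astype(np.float32)))
m=(P[...,2]>.024)&(P[...,2]<.036)&(np.hypot(P[...,0]-.45,P[...,1]-.21)<.12)&(u[0]<285)&(u[1]>300)&(u[1]<380); w=P[m][:,:2]; print('rest',len(w),cv2.minAreaRect((w*1000).astype(np.float32)))
cv2.imwrite('pics/dbg.png',im2[:,:,::-1])
E
```

```text
(array([   0, 1639, 2014, 3251,   24,   21,   24,   20,   28,   60,  326,
         19,   24,   34,   39,  219,   22,   25,   26,  225,  202]), array([0.05 , 0.055, 0.06 , 0.065, 0.07 , 0.075, 0.08 , 0.085, 0.09 ,
       0.095, 0.1  , 0.105, 0.11 , 0.115, 0.12 , 0.125, 0.13 , 0.135,
       0.14 , 0.145, 0.15 , 0.155]))
0.145 427 [ 0.639  -0.0535  0.1453] [ 0.6649 -0.0296  0.1524] mid [ 0.652  -0.0415  0.1489] medz 0.1499
   circ px 278.2558288574219 218.37208557128906 11.698622703552246 [ 0.6526 -0.0418  0.1499] 0.02530351237467788
0.121 263 [ 0.6339 -0.062   0.1211] [ 0.6687 -0.0272  0.1307] mid [ 0.6513 -0.0446  0.1259] medz 0.126
   circ px 280.70001220703125 213.5 15.373465538024902 [ 0.6518 -0.0443  0.126 ] 0.035444211372532494
0.095 388 [ 0.6366 -0.0668  0.0965] [ 0.6756 -0.0199  0.1058] mid [ 0.6561 -0.0434  0.1012] medz 0.101
   circ px 279.925048828125 207.74229431152344 19.291610717773438 [ 0.6525 -0.0433  0.101 ] 0.047312297135174104
0.062 3655 [ 0.5926 -0.1047  0.062 ] [0.7185 0.0205 0.0714] mid [ 0.6555 -0.0421  0.0667] medz 0.066
   circ px 278.8385925292969 196.16218566
[... 621 characters left out ...]
64865)] z [ 0.59876155 -0.39149118  0.01343505]
w_r ((268.2526550292969, 263.97882080078125), (18.32502555847168, 20.351858139038086), 96.80448150634766) [ 0.4268 -0.3459  0.014 ] diam [np.float64(0.028713104734629933), np.float64(0.03188888697948649)] z [ 0.4268401  -0.34712603  0.01412335]
bar 455 0.10337430426252481 [0.44695843 0.21695228 0.10200774] ((445.22955322265625, 215.9071044921875), (12.271509170532227, 49.95796203613281), 82.92060852050781)
barcol 477 [0.44843675 0.2182451 ] ((448.03515625, 218.32431030273438), (15.152214050292969, 51.59009552001953), 82.99761962890625)
rest 2658 ((447.5851135253906, 215.33689880371094), (54.38190841674805, 167.2830810546875), 82.58926391601562)
```

View pics/dbg.png

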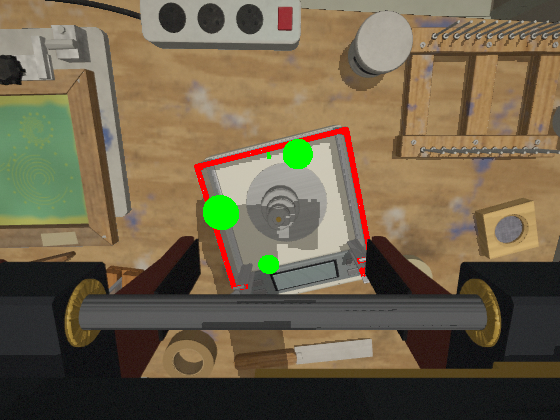

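Everything agrees with the given sizes. The stack tops are at 0.150, 0.126 and 0.101, the felts match 56, 44 and 34 mm, and the walls' rim gives the balance a yaw of +13.5°. The wells are large at (.435,.392), medium at (.598,-.389) and small at (.427,-.346). The debug picture shows the red rim overlay lying on the walls.

```bash
cat >> h.py <<'E'
def pick(x,y,zb,dia,a,N,up=.0105):
    move_pose([x,y,.26],R(a)); servo_line([x,y,zb+up+.03],rate=.15); servo_line([x,y,zb+up],rate=.06)
    grab(N); s=read_state(); print('pick',s['opening'],s['grasp_force'],s['ft_force'].round(2),s['ee_pos'].round(4))
    if abs(s['opening']-dia)>.004: raise SystemExit('bad grasp')
    servo_line([x,y,zb+up+.02],rate=.05); servo_line([x,y,.26],rate=.2)
    s=read_state(); print('lift',s['opening'],s['ft_force'].round(2),s['clock'])
def place(x,y,zf,a,up=.0105):
    move_pose([x,y,.2],R(a)); servo_line([x,y,zf+up+.025],rate=.2); pause(.2)
    t=servo_line([x,y,zf+up-.002],rate=.025,threshold=3); s=read_state(); print('place',t,s['ee_pos'].round(4),s['ft_force'].round(2),s['opening'])
    ungrasp(); p=s['ee_pos']; servo_line([p[0],p[1],p[2]+.05],rate=.1); servo_line([p[0],p[1],.22],rate=.3); print(read_state()['clock'])
E
python3 - <<'E'
from h import *
pick(.6525,-.0417,.126,.026,193.5,20)
place(.4268,-.3462,.014,193.5)
c=read_state()
im,d,cc=look(.43,-.346,.03,193.5,.25,'p_small.png'); P=cloud(d,cc)
m=(np.hypot(P[...,0]-.427,P[...,1]+.346)<.04)&(P[...,2]>.03); q=P[m]; print(len(q),(q.min(0)+q.max(0))/2,np.median(q[:,2]))
for a in (90,-90,60,120,193.5): print(a, ik([.4354,.392,.15],R(a)))
E
```

```text
pick 0.025256842538134355 19.999962151050568 [ 0.13  0.08 -0.49] [ 0.6525 -0.0417  0.1365]
lift 0.025310921746884613 [ 0.03 -0.44 -1.81] 11.8917
place True [ 0.4266 -0.3461  0.0242] [-0.15 -0.78  4.51] 0.025205687373507348
17.7
369 [ 0.42626232 -0.34641183  0.03509398] 0.03767314856818149
90 [ -0.58104474  43.48935773 -70.98128298  98.66532937  43.59247843
  70.66923895  97.33985098]
-90 [ -1.46091221  42.03034697 -68.73621761  98.71195321  41.81633694
  69.35860285 -81.31401581]
60 [ -0.58104474  43.48935773 -70.98128298  98.66532937  43.59247843
  70.66923895  67.33985098]
120 [ -92.37948906   43.17759467   71.84316651  104.53899472  -44.9047872
   67.07862877 -155.37868345]
193.5 [  -8.80227377   34.25746585  -53.93698931   99.12612454   30.79485035
   62.72446592 -149.19624167]
```

```bash
python3 - <<'E'
from h import *
pick(.6518,-.0443,.101,.036,193.5,30)
place(.598,-.3895,.014,193.5)
im,d,cc=look(.598,-.389,.03,193.5,.25,'p_med.png'); P=cloud(d,cc)
m=(np.hypot(P[...,0]-.598,P[...,1]+.389)<.04)&(P[...,2]>.03); q=P[m]; print(len(q),(q.min(0)+q.max(0))/2,np.median(q[:,2]))
# check large still in place
im,d,cc=look(.65,-.045,.1,193.5,.33,'p_bal.png'); P=cloud(d,cc)
m=(np.hypot(P[...,0]-.652,P[...,1]+.044)<.045)&(P[...,2]>.097)&(P[...,2]<.106)
(x,y),r=cv2.minEnclosingCircle(np.argwhere(m)[:,::-1].astype(np.float32)); C=ray(x,y,cc,.101); print('large',C,np.linalg.norm(ray(x+r,y,cc,.101)-C)*2)
np.savez('/tmp/p_bal',im=im,d=d,**cc)
pick(C[0],C[1],.066,.048,193.5,45,up=.011)
E
```

```text
pick 0.035108408787176935 30.000046491622925 [0.38 0.06 0.42] [ 0.6518 -0.0442  0.1115]
lift 0.03549559420333727 [-0.17  0.72 -2.18] 23.1667
place True [ 0.5978 -0.3894  0.0243] [ 0.27 -0.09  5.2 ] 0.035114417503664515
28.7583
726 [ 0.5973192  -0.38987002  0.03597295] 0.038640173540334166
large [ 0.65262791 -0.04306655  0.101     ] 0.04745593928450147
pick 0.04746845230828434 45.00025033950806 [-0.49 -0.26  0.48] [ 0.6526 -0.043   0.0771]
lift 0.04729349228317925 [-0.41 -0.37 -5.02] 34.9333
```

```bash
python3 - <<'E'
from h import *
place(.4354,.392,.014,-90,up=.011)
im,d,cc=look(.44,.39,.03,-90,.25,'p_large.png'); P=cloud(d,cc)
m=(np.hypot(P[...,0]-.435,P[...,1]-.392)<.045)&(P[...,2]>.04); q=P[m]; print(len(q),(q.min(0)+q.max(0))/2,np.median(q[:,2]))
im,d,cc=look(.447,.216,.1,172.9,.27,'p_pane.png'); np.savez('/tmp/p_pane',im=im,d=d,**cc)
# look at front of balance: guides
t=np.radians(13.5); g=np.array([.65,-.045])-.08*np.array([np.cos(t),np.sin(t)])
im,d,cc=look(g[0],g[1],.13,193.5,.30,'p_guide.png'); np.savez('/tmp/p_guide',im=im,d=d,**cc); print(g,read_state()['clock'])
E
```

```text
place True [0.4353 0.3918 0.025 ] [-0.62 -0.7   5.34] 0.047212198581894536
40.8167
1591 [0.42639823 0.39079606 0.18294876] 0.04912026995093505
[ 0.57221041 -0.06367563] 43.4667
```

View pics/p_guide.png

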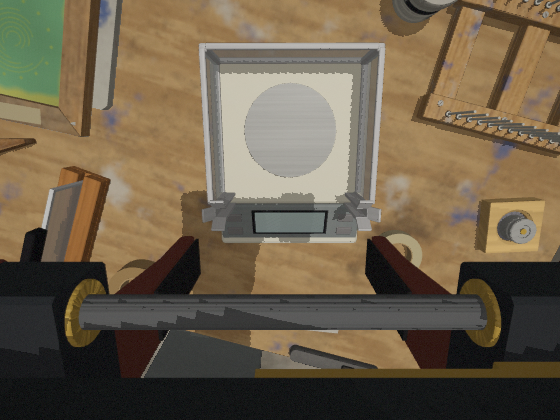

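View pics/p_pane.png

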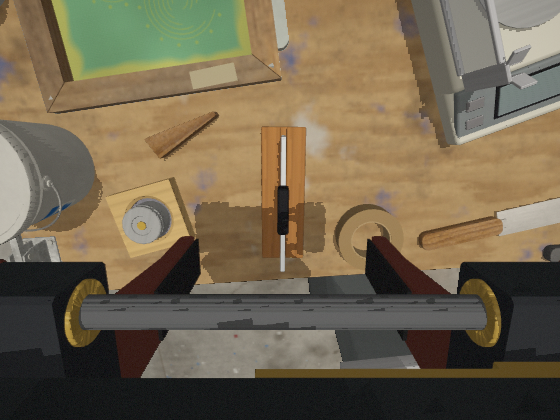

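The guide picture shows the empty pan (290,130) and the flared guide tops at (212,211) and (360,212). The pane picture shows the bar at (283,210), with the large weight seated in its block.

```bash
python3 - <<'E'
from h import *
def ld(n):
    z=np.load('/tmp/%s.npz'%n); c={k:z[k] if k=='view' else float(z[k]) for k in('fov_y','cx','cy','view')}; return z['im'],z['d'],c,cloud(z['d'],c)
im,d,c,P=ld('p_guide'); v,u=np.mgrid[:420,:560]
m=(P[...,2]>.124)&(P[...,2]<.1345)&(u>190)&(u<400)&(v<200)&(v>30); w=P[m][:,:2]
r=cv2.minAreaRect((w*1000).astype(np.float32)); print('rim',len(w),r)
# yaw from side walls by line fits
for lo,hi in((195,230),(350,390)):
    k=m&(u>lo)&(u<hi)&(v>60); l=cv2.fitLine((P[k][:,:2]*1000).astype(np.float32),cv2.DIST_HUBER,0,.01,.01).ravel(); print('yaw',np.degrees(np.arctan(l[1]/l[0])),l[2:],k.sum())
im2=im.copy(); im2[m]=[255,0,0]
k=(v<240)&(u>190)&(u<390)&(P[...,2]>.136)&(P[...,2]<.15); im2[k]=[0,255,0]
cv2.imwrite('pics/dbg2.png',cv2.resize(im2[150:250,180:400],(792,360),interpolation=0)[:,:,::-1])
t=np.radians(13.5); ex=np.array([np.cos(t),np.sin(t)]); ey=np.array([-ex[1],ex[0]]); o=np.array([.652,-.045])
for nm,s in(('L',u<285),('R',u>285)):
    q=P[k&s]; x=(q[:,:2]-o)@ex; y=(q[:,:2]-o)@ey; print(nm,len(q),x.min(),x.max(),np.median(x),y.min(),y.max(),np.median(q[:,2]),q[:,2].max())
# bar
im,d,c,P=ld('p_pane'); m=(P[...,2]>.097)&(P[...,2]<.11)&(np.hypot(P[...,0]-.447,P[...,1]-.216)<.06)&(v<245)
q=P[m]; print('bar',len(q),np.median(q[:,2]),q[:,:2].mean(0),cv2.minAreaRect((q[:,:2]*1000).astype(np.float32)))
mm=(im.max(2)<60)&(u>270)&(u<297)&(v>180)&(v<240); ww=np.array([ray(b,a,c,.1035)[:2] for a,b in np.argwhere(mm)]); print('barcol',len(ww),ww.mean(0),cv2.minAreaRect((ww*1000).astype(np.float32)))
m=(P[...,2]>.07)&(P[...,2]<.087)&(np.hypot(P[...,0]-.447,P[...,1]-.216)<.1)&(v<275)&(u>270)&(u<297)
q=P[m]; print('rim top',len(q),np.median(q[:,2]),cv2.minAreaRect((q[:,:2]*1000).astype(np.float32)))
for a in(172.9,-7.1): print(a,ik([.447,.216,.1],R(a)))
for a in(103.5,-76.5): print(a,ik([.56,-.065,.15],R(a)), ik([.56,-.065,.25],R(a)))
E
```

```text
rim 3285 ((656.7804565429688, -49.876182556152344), (148.85733032226562, 174.44874572753906), 13.771712303161621)
yaw 13.727771 [632.6637    30.197649] 901
yaw 13.721526 [ 672.0079  -131.84218] 919
L 305 -0.1008801490221231 -0.06872286232499547 -0.0866037389907419 0.06166674490518007 0.08425479084526812 0.14071417298072658 0.14401073085406502
R 319 -0.10061206327465276 -0.06849120989859092 -0.08599505458664848 -0.09661238630145812 -0.07383682964220853 0.14067160283276553 0.1440503475600753
bar 544 0.10352446144669197 [0.44590759 0.21572982] ((445.2866516113281, 215.82748413085938), (11.624438285827637, 49.43547058105469), 82.88385009765625)
barcol 517 [0.4471207  0.21554391] ((446.78607177734375, 215.36651611328125), (11.335280418395996, 51.27863693237305), 81.33049774169922)
rim top 433 0.08188220480360087 ((445.1258544921875, 214.9143829345703), (10.726351737976074, 151.86424255371094), 84.25196075439453)
172.9 [   5.39157844   27.05236477  -46.43798711  114.08125358   25.68661552
   49.49342753 -152.17844137]
-7.1 [ 21.04091326  40.95483802 -72.71395709 113.2987295   45.42664299
  61.47155881  10.47317775]
103.5 [ -16.10989556   22.76007786   23.15541937  106.01089506  -10.92351398
   53.3980669  -154.52235559] [ -16.55422812   16.66498359   23.08126716   99.34745237   -7.10143659
   65.4230724  -157.88030402]
-76.5 [ 44.86817788  35.34980341 -61.06807597 101.99604945  34.39529008
  63.68498954 -14.38850788] [ 47.72290273  29.59684169 -64.85238083  95.23445913  27.83392691
  73.24177509  -9.06904788]
```

View pics/dbg2.png

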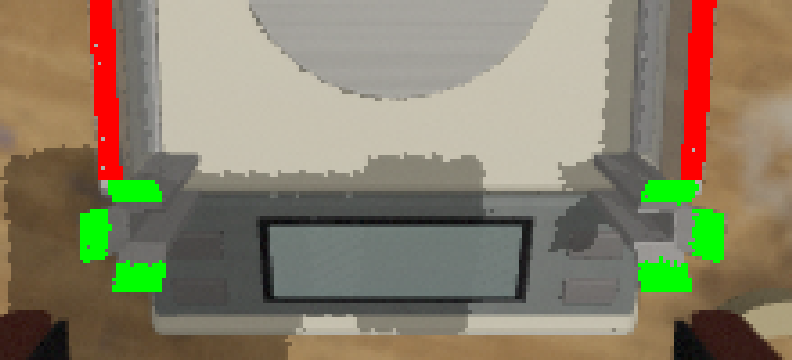

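```bash
python3 - <<'E'
from h import *
x,y=.4455,.2155
move_pose([x,y,.2],R(-7)); servo_line([x,y,.12],rate=.15); print(servo_line([x,y,.085],rate=.05,threshold=5))
grab(25); s=read_state(); print(s['opening'],s['grasp_force'],s['ee_pos'].round(4),s['ft_force'].round(2))
if abs(s['opening']-.012)>.003: raise SystemExit('bad')
servo_line([x,y,.12],rate=.05); servo_line([x,y,.25],rate=.2)
s=read_state(); print(s['opening'],s['ft_force'].round(2))
sx,sy=.5709,-.0706
move_pose([sx,sy,.25],R(-76.35)); pause(.3)
s=read_state(); print(s['ee_pos'].round(4),s['ft_force'].round(2),s['clock'])
im,d,cc=shot('wrist','hold.png'); shot('scene','hold_s.png')
E
```

```text
False
0.011794111306403144 24.97910588979721 [0.4455 0.2155 0.085 ] [-0.09  0.16  0.4 ]
0.011661539704777386 [-0.4  -0.39 -1.99]
[ 0.5709 -0.0696  0.2501] [ 0.33  0.11 -0.22] 50.9333
```

View pics/hold.png

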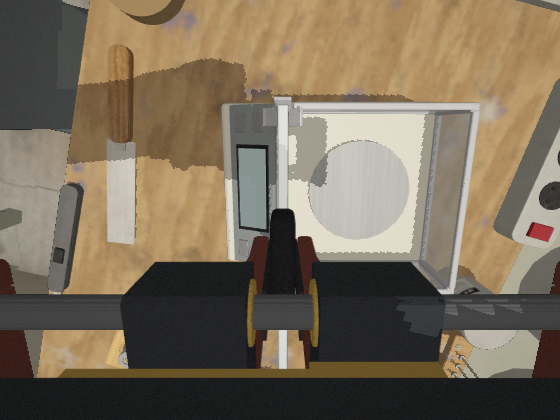

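The pane hangs straight in the fingers, with its rim running down columns 276–290 and its end at (283,98), aligned with the balance. I'll check its centring and lower it.

```bash
python3 - <<'E'
from h import *
sx,sy=.5709,-.0706
s=read_state(); c=get_calibration('wrist'); im,d=capture('wrist'); P=cloud(d,c)
v,u=np.mgrid[:420,:560]; m=(v<205)&(np.abs(P[...,2]-.247)<.012); q=P[m]; D=(q[:,:2]-s['ee_pos'][:2])
ey=np.array([-np.sin(np.radians(13.65)),np.cos(np.radians(13.65))]); ex=np.array([ey[1],-ey[0]])
print(len(q),np.median(q[:,2]),(D@ey).min(),(D@ey).max(),'x off',np.median(D@ex))
end=np.abs(D@ey).max(); sg=np.sign(np.median(D@ey)); off=sg*(end-.076); print('pane centre offset along y',off)
if abs(off)<.006:
    p=np.array([sx,sy])-off*ey
    servo_line([*p,.215],rate=.15); pause(.2)
    def st(t): s=read_state(); print(t,s['ee_pos'].round(4),s['ft_force'].round(2),s['opening'],s['clock'])
    t=servo_line([*p,.192],rate=.04,threshold=6); st(t)
    if not t:
        t=servo_line([*p,.131],rate=.03,threshold=6); st(t)
shot('scene','low.png'); shot('side','low_s.png')
E
```

```text
1050 0.24691911814015632 0.027072512412536234 0.07675957250710633 x off 0.0002666994714223237
pane centre offset along y 0.0007595725071063292
False [ 0.5711 -0.0712  0.192 ] [-0.    0.08 -0.54] 0.011870940339150905 52.3917
True [ 0.5712 -0.0713  0.133 ] [0.26 0.59 4.94] 0.011960388887179053 54.1917
```

```bash
python3 - <<'E'
from h import *
ungrasp(); s=read_state(); p=s['ee_pos']; print(p.round(4),s['ft_force'].round(2))
servo_line([p[0],p[1],.18],rate=.06); servo_line([p[0],p[1],.28],rate=.2)
im,d,c=shot('wrist','fin_w.png'); P=cloud(d,c)
m=np.zeros((420,560),bool); m[60:260,230:330]=1; m&=(np.abs(P[...,2]-.152)<.004); print('bar top',m.sum(),np.median(P[m][:,2]) if m.any() else None, P[m].mean(0) if m.any() else None)
move_pose([.45,-.06,.35],R(-76.35))
a,_=capture('scene'); b,_=capture('side')
f=lambda i,x,y:cv2.resize(i[y:y+150,x:x+200],(400,300))
cv2.imwrite('pics/fin.png',np.vstack([np.hstack([f(a,190,120),f(b,220,180)]),np.hstack([f(a,130,230),f(b,130,265)])])[:,:,::-1]); print(read_state()['clock'])
E
```

```text
[ 0.5705 -0.0715  0.1321] [-0.6  -0.5   0.24]
bar top 696 0.15159839703088196 [ 0.5708028  -0.06961439  0.15147384]
57.8917
```

View pics/fin.png

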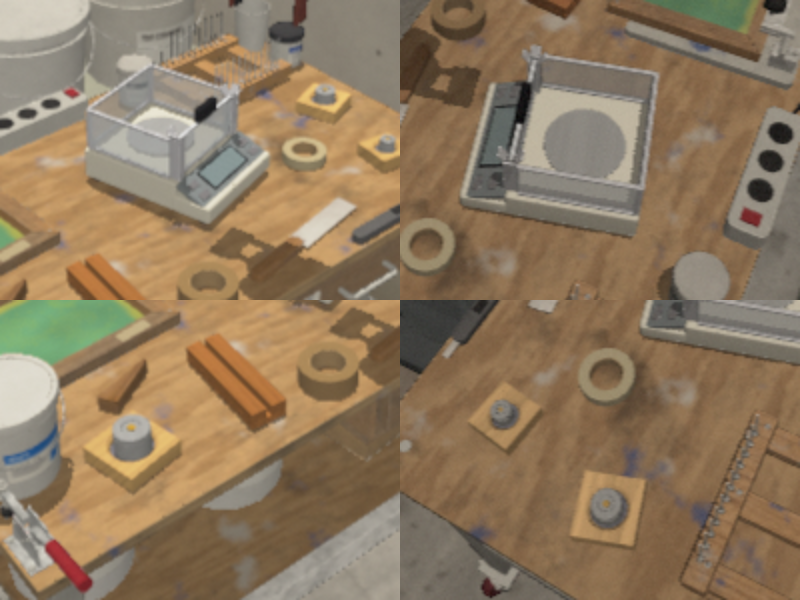

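View pics/fin_w.png

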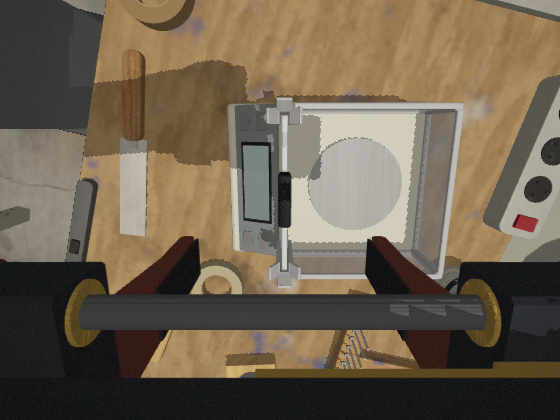

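The pane is in both guides (285,105–280) with its bar top at 0.1516, against 0.152 when home. All three weights stand in their wells and the pan is empty.

```bash
python3 -c "
from rig import *
print(close_job())"
```

```text
the job is handed in; nothing more can be done
None
```

The job is handed in at about 58 s: all three weights stand upright in their matching wells, the pan is empty, and the pane is fully home and released (bar top measured at 0.1516 m, 0.152 m expected).

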